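# Slide the pot onto its cooking ring and switch it on

## Robot

A 7-joint arm with a two-finger parallel gripper is mounted at the origin on the work surface. World frame = base frame: x ahead of the robot, y to its left, z up, the work surface at z = 0. Lengths are in m, angles in rad, forces in N, time in s.
With the tool pointing down it reaches from about 0.4 to 0.85 m from the base axis. Payload 4.5 kg.
Tool frame: the origin (TCP) lies on the centre line of the jaws, within the pads' length; the fingertips stand 11 mm ahead of it and the grasp point (between the pads) lies 8 mm behind it; z points along the fingers, y is the line along which they close (so a half turn about z gives the same grasp; the last joint's range is limited). The gripper opens to 88 mm and grips with 3 to 60 N. Pads are 18 mm wide; open, the fingers measure 123 mm over their backs; the gripper's body (75 mm by 187 mm) begins 45 mm behind the grasp point.
Start: joints at [-1.276, 0.689, -0.195, 1.565, 0.157, 0.902, -0.215], TCP at [0.161, 0.604, 0.25] pointing down, gripper open.
Joint ranges: [-3.01, 3.01], [-0.46, 2.08], [-1.47, 1.51], [0.13, 2.56], [-1, 4.14], [0.04, 2.09], [-2.66, 2.66]. Speed limits (rad/s): [2.57, 2.57, 3.14, 3.14, 3.14, 3.14, 3.14].

## Interface

Orientations are given as a unit quaternion [x, y, z, w].
In Python, from plant import * gives the robot as it stands. The module is installed in compiled form; this text tells all that it offers.
- The arm moves only by the tool send_rows, never from a script. Its argument "motion" is a list of rows, each an object of numbers: "x", "y", "z": the shift along the tool's x, y, z in cm; "rx", "ry", "rz": the turn, a rotation vector about the tool's x, y, z in rad; "jaw": the finger opening in cm, from 0 to 8.81. In form: [{"x": .., "y": .., "z": .., "rx": .., "ry": .., "rz": .., "jaw": ..}, ...]. A call has exactly 5 rows; each row shifts and turns the commanded pose from where the row before left it, along the tool's axes as they then stand; what a row does not reach is not made up. A row lasts 1/10 s, in which the tool goes at most 50 mm and 8.59 degrees, less where a joint would pass 70% of its speed; a pose out of reach is approached as far as the arm can. A call is refused whole if a number of a shift passes 5 or a number of a turn 0.15, either way. A call with a gripper value outside its range is refused whole. The fingers move at their own pace and stop on an object; "grip_force" is the grip in N (left out, the last holds). Time passes only in rows, so rows that do not move let the fingers close, or fill a call up. It gives the time, the measured TCP pose, the force, the opening and the grip force at its end, in the units of the state.
- get_state(): the state, without advancing time (a new reading comes with each control period).
- snapshot(name): name is "side" or "top" or "wrist"; returns a dict with "img" (480x640x3 uint8, red, green, blue), "vertical_fov" (degrees; the focal length in pixels is half the picture's height over the tangent of half this angle, whatever the lens; pixels are square), "cx", "cy" (the principal point, pixels), "extrinsics" (4x4, takes a point from camera to world coordinates). Camera axes: x right, y up, looking along -z (the intrinsics and any distortion apply to the point x, -y, -z); pixel columns grow to the right and rows downward; lengths in m; the calibration is good to about 2 mm. The wrist camera is an equidistant fisheye: a pixel r from the principal point sees the ray r / f radians off the axis. A picture is of the moment at which its call begins. There is no depth.
- finish_job(): hands the job in; it is judged then, once.
The state is a dict: "clock": time; "q": joint angles; "qd": joint speeds; "joint_torque": joint torques, N m; "tool_pos": TCP position; "eef_rot": TCP orientation; "contact_force": force on the tool from outside, world axes, zero at the start; "moment": the same for the moment, N m; "opening": opening from 0.0 (shut) to 1.0 (fully open); "finger_force": force on a finger pad.
Only numpy, scipy, OpenCV 4.12 (cv2) and the standard library are available. Lean on these libraries where they do the work, as an engineer would, in place of code of your own. Each camera call takes 0.05 s, during which the arm holds its last target. There are 200 camera calls.

## Task

Push the lidded pot across the hob with the fingers until its whole base stands inside the smaller of the two rings printed on the glass, then press the push-button on that ring's side of the hob all the way in and let it go. Slide the pot gently and flat on the glass: never lift it, tip it or touch the knob on its lid, and leave the other button and the other things alone.

Things in the scene. Friction and masses are not known exactly. Their poses are not given: they have to be found in the camera images.
- hob: Built-in black glass hob, 480 (its x) by 600 (its y) mm, fixed; its glass surface stands 8 mm above the worktop and is flat all over. Origin at the centre of its underside, on the worktop; its x axis points away from the robot's side, its y to the left as the robot sees it, z up. It is turned by up to about 6 degrees. Its two buttons stand on its robot-side edge; a thin printed line separates them from the cooking area.
- ring_small: The smaller ring: a thin grey circle, 180 mm in diameter (line 3 mm wide), with a small cross at its centre, printed on the glass, no height to speak of. Origin at its centre, on the glass. It is on the left or on the right half of the hob, about 165 mm from the hob's middle line.
- ring_large: The larger ring, a like circle of 240 mm diameter, on the other half of the hob. Origin at its centre, on the glass.
- pot: Shallow round steel pot, 150 mm in diameter, with upright walls and no side handles, 60 mm high; above that a flat lid of 154 mm diameter and 7 mm thickness (top at 67 mm) that does not come off. Origin at the centre of its base, z up. About 0.45 to 0.9 kg; it slides on the glass with a friction coefficient of about 0.5 to 0.7 and stops as soon as it is no longer pushed. Starts near the middle line of the hob, between the rings.
- pot_knob: Black knob in the middle of the pot's lid, 28 mm in diameter, 24 mm high (top 91 mm above the pot's base). Origin at the centre of its underside. Part of the pot; not to be touched.
- button_left (a joint): Travel of the left button (the one at the hob's +y side, for the ring on the left): 0 m out, 0.005 m fully in. Pressed straight down; about 4 N hold it fully in; springs back when let go.
- button_right (a joint): Travel of the right button (-y side, for the ring on the right), of the same kind.
- button_left_top (a point): Centre of the top face of the left button, a plain steel disc of 28 mm diameter standing 9 mm proud of a black round housing (44 mm diameter, 12 mm high) near the hob's robot-side edge; the top face is 21 mm above the glass when out. 178 mm from the hob's centre towards the robot, 75 mm left of the hob's middle line.
- button_right_top (a point): Centre of the top face of the right button, 75 mm right of the hob's middle line.
- moka: Bystander: aluminium stovetop coffee maker, about 84 mm wide and 165 mm high, with a side handle reaching 72 mm out, standing at the back of the hob. Origin at the centre of its base.
- mug: Bystander: white mug, 80 mm wide, 90 mm high, on the worktop to the left of the hob. Origin at the centre of its base.
- mill: Bystander: dark wooden pepper mill, 54 mm wide, 150 mm high, on the worktop to the right of the hob. Origin at the centre of its base.
- spice_jar: Bystander: amber jar, 48 mm wide, 85 mm high, on the worktop to the right of the hob, nearer the robot than the mill. Origin at the centre of its base.
Not all that is in view belongs to the job. Leave any turquoise look-alike of the pot alone.

How it is judged:
On the way, in this order (a step that is already met when the one before it is completed fails the run):
1. the pot stands still inside the smaller ring (horizontal distance between pot and ring_small below 0.017 m and linear speed of pot below 0.02 m/s and height (world z) of pot below 0.013 m and angle between pot's own z axis and vertical below 0.05 rad), for 0.2 s.
2. the button on the smaller ring's side is pressed in, with the pot still inside the ring (horizontal distance between pot and ring_small below 0.017 m and ((y of ring_small in the frame of hob above 0 m and value of joint button_left above 0.003 m) or (not (y of ring_small in the frame of hob above 0 m) and value of joint button_right above 0.003 m))), for 0.05 s.
At the end, for the whole second after the job is handed in: The pot stands flat and still on the glass with its centre within 17 mm of the smaller ring's centre (its base inside the printed line's outer edge), after which that side's button has been pressed more than 3 mm of its 5 mm, and both buttons are out again (all of step 1 and value of joint each of button_left, button_right below 0.0015 m); the robot touches nothing.
It fails at once if the pot is lifted (base more than 8 mm above the glass) or tipped by more than 0.12 rad (height (world z) of pot above 0.016 m or angle between pot's own z axis and vertical above 0.12 rad).
It fails at once if the pot is flung along (faster than 0.5 m/s) (linear speed of pot above 0.5 m/s).
It fails at once if the knob on the lid is touched (contact force between pot_knob and the fingers above 1 N or contact force between pot_knob and the arm above 1 N).
It fails at once if the other button is pressed ((y of ring_small in the frame of hob above 0 m and value of joint button_right above 0.002 m) or (not (y of ring_small in the frame of hob above 0 m) and value of joint button_left above 0.002 m)).
It fails at once if the coffee maker, mug, mill or jar is disturbed (moved more than 15 mm or tipped) (distance of any of moka, mug, mill, spice_jar from where it was at the start of the episode above 0.015 m or angle between any of moka, mug, mill, spice_jar's own z axis and vertical above 0.25 rad).
It also fails if it takes over 51 s, if anything falls off the work surface, if the arm or the gripper's body presses on something with over 40 N, if the wrist force passes 120 N, or if a joint passes its speed limit or range.

## Working session

There is one attempt and no reset: what is moved stays moved. The work goes in short steps, Python scripts to look and compute and a tool call to move; the robot and the scene stay as the last step left them, time stands still between calls to the robot, and variables do not carry over. Pictures are saved under pics/ and viewed, at most 10 in all, crops included, and the job is handed in when it is done.

Besides the shell and the picture viewer there is one more tool, called after "Request:" by a JSON object that holds its "name" and its "arguments". send_rows: Moves the arm, as the interface text tells. Its arguments: {"type":"object","properties":{"motion":{"type":"array"},"grip_force":{"type":"number"}},"required":["motion"]}

```bash
mkdir -p pics
cat > h.py <<'E'
from plant import *
import numpy as np, cv2
def save(s,n): cv2.imwrite('pics/'+n,cv2.cvtColor(s['img'],cv2.COLOR_RGB2BGR))
def ray(s,u,v):
    f=240/np.tan(np.radians(s['vertical_fov'])/2); E=np.array(s['extrinsics'])
    d=E[:3,:3]@np.array([(u-s['cx'])/f,-(v-s['cy'])/f,-1]); return E[:3,3],d
def onz(s,u,v,z):
    o,d=ray(s,u,v); return (o+d*(z-o[2])/d[2])[:2]
def proj(s,p):
    f=240/np.tan(np.radians(s['vertical_fov'])/2); E=np.array(s['extrinsics'])
    c=E[:3,:3].T@(np.array(p)-E[:3,3]); return s['cx']-f*c[0]/c[2], s['cy']+f*c[1]/c[2]
E
python3 - <<'E'
from h import *
for n in('top','side'):
    s=snapshot(n); save(s,n+'0.png'); print(n,s['vertical_fov'],s['cx'],s['cy'],np.round(s['extrinsics'],3).tolist(),[k for k in s])
st=get_state(); print(st['clock'],st['tool_pos'],st['eef_rot'],st['opening'])
E
```

```text
top 49.7190712529072 320.91064951064936 236.9679674742354 [[-0.003, 0.998, -0.064, 0.458], [-1.0, -0.004, -0.018, -0.021], [-0.018, 0.064, 0.998, 1.171], [0.0, 0.0, 0.0, 1.0]] ['img', 'vertical_fov', 'cx', 'cy', 'extrinsics']
side 56.267884929074384 317.9226641300826 232.42845883448155 [[-0.991, 0.074, -0.111, 0.434], [-0.133, -0.562, 0.816, 0.787], [-0.002, 0.824, 0.567, 0.651], [0.0, 0.0, 0.0, 1.0]] ['img', 'vertical_fov', 'cx', 'cy', 'extrinsics']
0.1 [0.16105842 0.60332345 0.24901417] [ 1.29993314e-01  9.91514534e-01 -8.16392328e-04 -3.71130593e-05] 1.0006935447791283
```

View pics/top0.png

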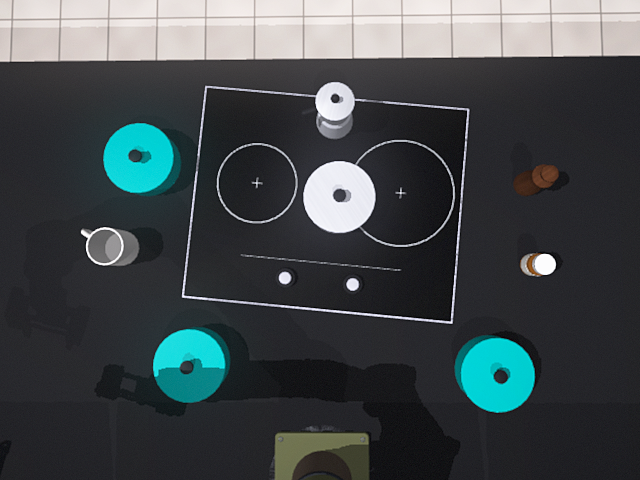

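View pics/side0.png

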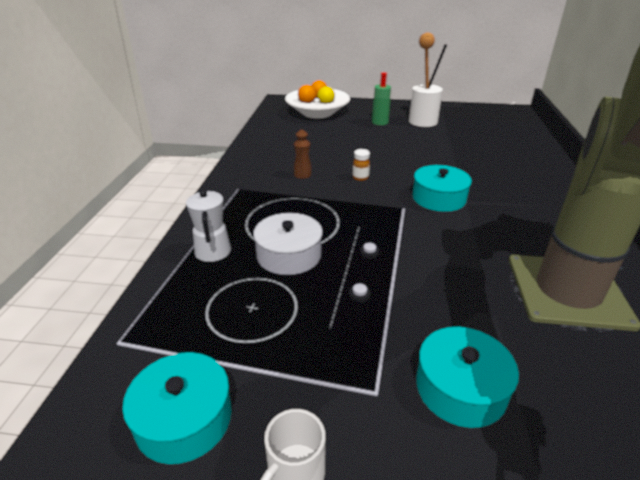

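The top view shows these pot candidates:
- **Steel pot** at (340,197).
- **Turquoise look-alikes** at (138,157), (190,365) and (497,374), to be left alone.

For the rings, the small one is at (257,183) on the left and the large one at (400,193). The left button is at (285,278) and the right at (352,285). The moka stands behind the pot at (335,105), and the mug is at (110,246). I choose the steel pot, the left ring and the left button. The side view agrees.

```bash
cat >> h.py <<'E'
def lid(s,lo=150,zl=0.075):
    "fit of lid top outline (steel) in world, z=lid top"
    im=s['img'].astype(int); m=((im.min(2)>lo)&(im.max(2)-im.min(2)<40)).astype(np.uint8)
    m=cv2.morphologyEx(m,cv2.MORPH_OPEN,np.ones((7,7)))
    cs,_=cv2.findContours(m,cv2.RETR_EXTERNAL,cv2.CHAIN_APPROX_NONE)
    out=[]
    for c in cs:
        if 1500<cv2.contourArea(c)<8000:
            P=np.array([onz(s,u,v,zl) for u,v in c[:,0]]); (a,b),r=cv2.minEnclosingCircle((P*1000).astype(np.float32))
            A=np.c_[2*P,np.ones(len(P))]; x=np.linalg.lstsq(A,(P**2).sum(1),rcond=None)[0]
            out.append((x[:2].round(4).tolist(),round(float(np.sqrt(x[2]+x[:2]@x[:2])),4),a,b,r))
    return out
E
python3 - <<'E'
from h import *
s=snapshot('top'); im=s['img']
print('lid',lid(s))
g=im.max(2).astype(int)
def cross(u,v,R=9):
    w=im[v-R:v+R+1,u-R:u+R+1].astype(float).min(2); w=np.clip(w-60,0,None); y,x=np.mgrid[-R:R+1,-R:R+1]
    return u+(w*x).sum()/w.sum(), v+(w*y).sum()/w.sum()
c=cross(257,183); rs=onz(s,*c,0.008); print('small',c,rs)
d=cross(400,193); rl=onz(s,*d,0.008); print('large',d,rl)
# ring outline fit
yy,xx=np.nonzero(im.min(2)>90); k=np.abs(np.hypot(xx-c[0],yy-c[1])-39.5)<4
P=np.array([onz(s,u,v,0.008) for u,v in zip(xx[k],yy[k])]); x=np.linalg.lstsq(np.c_[2*P,np.ones(len(P))],(P**2).sum(1),rcond=None)[0]; print('ringfit',x[:2],np.sqrt(x[2]+x[:2]@x[:2]))
for b in((285,278),(352,285)):
    e=cross(*b); print('btn',e,onz(s,*e,0.029))
C=[onz(s,u,v,0.008) for u,v in((206,87),(468,109),(452,322),(183,297))]; print('corners',np.round(C,3),np.mean(C,0))
for n,(u,v,z) in dict(mokatop=(335,100,.173),mug=(105,246,.09),).items(): print(n,onz(s,u,v,z))
cv2.imwrite('pics/crop.png',cv2.resize(cv2.cvtColor(im[70:310,180:480],cv2.COLOR_RGB2BGR),None,fx=2.4,fy=2.4))
E
```

```text
lid [([0.615, -0.0392], 0.076, 614.9159545898438, -39.34046173095703, 77.06963348388672)]
small (np.float64(256.53274682306943), np.float64(182.53111762789183)) [0.65720237 0.1461385 ]
large (np.float64(400.1193293885602), np.float64(192.22189349112426)) [ 0.6332862  -0.17886064]
ringfit [0.65709038 0.14604979] 0.08988174444409489
btn (np.float64(284.3619024027743), np.float64(277.54228387416396)) [0.4421673  0.08052927]
btn (np.float64(352.1856046065259), np.float64(284.0190019193858)) [ 0.4276546  -0.06858049]
corners [[ 0.88   0.264]
 [ 0.823 -0.335]
 [ 0.343 -0.29 ]
 [ 0.399  0.31 ]] [ 0.61118589 -0.01274322]
mokatop [ 0.7915619  -0.03118665]
mug [0.51008524 0.45353305]
```

View pics/crop.png

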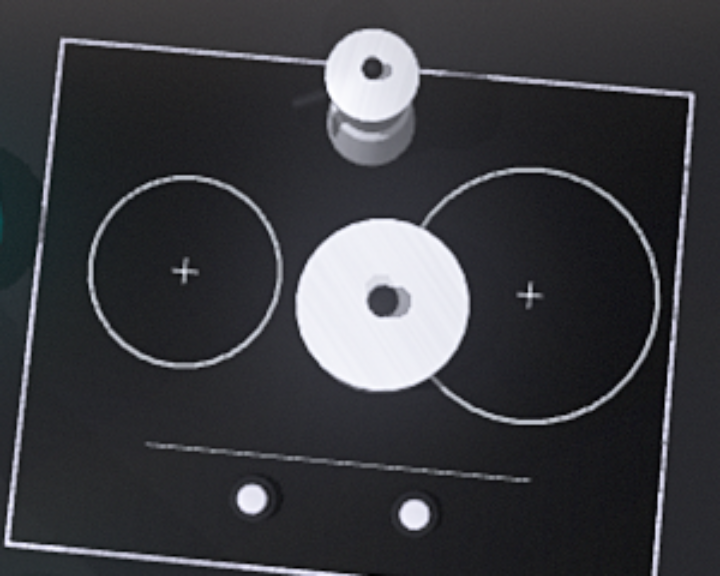

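The crop confirms it: a steel pot with a black knob at crop (383,302), and the small ring's cross at crop (186,271). I'll push along the pot-to-ring line with the open fingers cradling the wall, starting from behind the pot.

```bash
cat >> h.py <<'E'
from scipy.spatial.transform import Rotation as Ro
def plan(target,yaw_d,n):
    "rows (cm/rad, tool axes) to target, tool x heading yaw_d (deg), tool down"
    st=get_state(); p=np.array(st['tool_pos']); R0=Ro.from_quat(st['eef_rot'])
    c,s_=np.cos(np.radians(yaw_d)),np.sin(np.radians(yaw_d))
    R1=Ro.from_matrix(np.c_[[c,s_,0],[s_,-c,0],[0,0,-1]])
    w=(R0.inv()*R1).as_rotvec(); step=(np.array(target)-p)/n
    for i in range(n):
        R=R0*Ro.from_rotvec(w*i/n); print(np.round(100*(R.inv().apply(step)),2),np.round(w/n,3))
E
python3 - <<'E'
from h import *
P=np.array([.615,-.039]);T=np.array([.657,.146]);d=T-P;d/=np.linalg.norm(d);print(P-.11*d,np.degrees(np.arctan2(d[1],d[0])))
plan([.46,.25,.25],120,10)
E
```

```text
[ 0.59064674 -0.14627031] 77.20912079884187
[-3.8  -2.64 -0.  ] [-0.     0.     0.079]
[-4.   -2.34 -0.01] [-0.     0.     0.079]
[-4.17 -2.02 -0.01] [-0.     0.     0.079]
[-4.31 -1.68 -0.01] [-0.     0.     0.079]
[-4.43 -1.34 -0.01] [-0.     0.     0.079]
[-4.52 -0.99 -0.01] [-0.     0.     0.079]
[-4.59 -0.63 -0.01] [-0.     0.     0.079]
[-4.62 -0.27 -0.01] [-0.     0.     0.079]
[-4.63  0.1  -0.01] [-0.     0.     0.079]
[-4.61  0.46 -0.01] [-0.     0.     0.079]
```

Request:
{"name": "send_rows", "arguments": {"motion": [{"x": -3.8,"y": -2.6,"z": 0,"rx": 0,"ry": 0,"rz": 0.08,"jaw": 8.8},{"x": -4.0,"y": -2.3,"z": 0,"rx": 0,"ry": 0,"rz": 0.08,"jaw": 8.8},{"x": -4.2,"y": -2.0,"z": 0,"rx": 0,"ry": 0,"rz": 0.08,"jaw": 8.8},{"x": -4.3,"y": -1.7,"z": 0,"rx": 0,"ry": 0,"rz": 0.08,"jaw": 8.8},{"x": -4.4,"y": -1.3,"z": 0,"rx": 0,"ry": 0,"rz": 0.08,"jaw": 8.8}]}}

```text
clock: 0.65
tool_pos: [0.3114, 0.4262, 0.2496]
eef_rot: [0.326, 0.945, -0.0, 0.0]
contact_force: [0.5, 0.7, 0.3]
opening: 0.999
finger_force: 0.0
```

Request:
{"name": "send_rows", "arguments": {"motion": [{"x": -4.5,"y": -1.0,"z": 0,"rx": 0,"ry": 0,"rz": 0.08,"jaw": 8.8},{"x": -4.6,"y": -0.6,"z": 0,"rx": 0,"ry": 0,"rz": 0.08,"jaw": 8.8},{"x": -4.6,"y": -0.3,"z": 0,"rx": 0,"ry": 0,"rz": 0.08,"jaw": 8.8},{"x": -4.6,"y": 0.1,"z": 0,"rx": 0,"ry": 0,"rz": 0.08,"jaw": 8.8},{"x": -4.6,"y": 0.5,"z": 0,"rx": 0,"ry": 0,"rz": 0.08,"jaw": 8.8}]}}

```text
clock: 1.15
tool_pos: [0.4589, 0.2488, 0.2497]
eef_rot: [0.507, 0.862, -0.0, -0.0]
contact_force: [1.0, 0.4, -0.1]
opening: 1.0
finger_force: 0.0
```

Run:
```python
from h import *
s=get_state();print(s['clock'],s['tool_pos'],s['q'])
plan([.591,-.146,.25],77.2,10)
```

```text
1.15 [0.4588953  0.24882715 0.2496714 ] [-0.57362257  0.55218938 -0.01811064  1.87997041  0.01426008  0.70968217
 -0.09284684]
[-4.09 -0.76 -0.  ] [-0.    -0.     0.073]
[-4.14 -0.46 -0.  ] [-0.    -0.     0.073]
[-4.16 -0.16 -0.  ] [-0.    -0.     0.073]
[-4.16  0.15 -0.  ] [-0.    -0.     0.073]
[-4.14  0.45 -0.  ] [-0.    -0.     0.073]
[-4.1   0.75 -0.  ] [-0.    -0.     0.073]
[-4.03  1.05 -0.  ] [-0.    -0.     0.073]
[-3.94  1.34 -0.  ] [-0.    -0.     0.073]
[-3.83  1.62 -0.  ] [-0.    -0.     0.073]
[-3.71  1.9  -0.  ] [-0.    -0.     0.073]
```

Request:
{"name": "send_rows", "arguments": {"motion": [{"x": -4.1,"y": -0.8,"z": 0,"rx": 0,"ry": 0,"rz": 0.073,"jaw": 8.8},{"x": -4.1,"y": -0.5,"z": 0,"rx": 0,"ry": 0,"rz": 0.073,"jaw": 8.8},{"x": -4.2,"y": -0.2,"z": 0,"rx": 0,"ry": 0,"rz": 0.073,"jaw": 8.8},{"x": -4.2,"y": 0.1,"z": 0,"rx": 0,"ry": 0,"rz": 0.073,"jaw": 8.8},{"x": -4.1,"y": 0.5,"z": 0,"rx": 0,"ry": 0,"rz": 0.073,"jaw": 8.8}]}}

```text
clock: 1.65
tool_pos: [0.5239, 0.0508, 0.2496]
eef_rot: [0.655, 0.755, -0.0, -0.0]
contact_force: [0.5, -0.3, -0.8]
opening: 1.002
finger_force: 0.0
```

Request:
{"name": "send_rows", "arguments": {"motion": [{"x": -4.1,"y": 0.8,"z": 0,"rx": 0,"ry": 0,"rz": 0.073,"jaw": 8.8},{"x": -4.0,"y": 1.0,"z": 0,"rx": 0,"ry": 0,"rz": 0.073,"jaw": 8.8},{"x": -3.9,"y": 1.3,"z": 0,"rx": 0,"ry": 0,"rz": 0.073,"jaw": 8.8},{"x": -3.8,"y": 1.6,"z": 0,"rx": 0,"ry": 0,"rz": 0.073,"jaw": 8.8},{"x": -3.7,"y": 1.9,"z": 0,"rx": 0,"ry": 0,"rz": 0.073,"jaw": 8.8}]}}

```text
clock: 2.15
tool_pos: [0.5901, -0.1449, 0.2495]
eef_rot: [0.781, 0.624, -0.0, -0.0]
contact_force: [0.2, 0.1, 0.3]
opening: 0.998
finger_force: 0.0
```

Run:
```python
from h import *
s=get_state();print(s['clock'],s['tool_pos'],s['q'])
plan([.591,-.146,.041],77.2,10)
```

```text
2.15 [ 0.5901127  -0.14491693  0.2494903 ] [ 0.08021408  0.66802948  0.15042506  1.63126384 -0.12417938  0.85222823
  0.05790951]
[-0.01  0.01  2.08] [-0. -0.  0.]
[-0.01  0.01  2.08] [-0. -0.  0.]
[-0.01  0.01  2.08] [-0. -0.  0.]
[-0.01  0.01  2.08] [-0. -0.  0.]
[-0.01  0.01  2.08] [-0. -0.  0.]
[-0.01  0.01  2.08] [-0. -0.  0.]
[-0.01  0.01  2.08] [-0. -0.  0.]
[-0.01  0.01  2.08] [-0. -0.  0.]
[-0.01  0.01  2.08] [-0. -0.  0.]
[-0.01  0.01  2.08] [-0. -0.  0.]
```

Request:
{"name": "send_rows", "arguments": {"motion": [{"x": 0,"y": 0,"z": 4,"jaw": 8.8},{"x": 0,"y": 0,"z": 4,"jaw": 8.8},{"x": 0,"y": 0,"z": 4,"jaw": 8.8},{"x": 0,"y": 0,"z": 3,"jaw": 8.8},{"x": 0,"y": 0,"z": 2,"jaw": 8.8}]}}

```text
schema error: expected keys x, y, z, rx, ry, rz, jaw
```

Request:
{"name": "send_rows", "arguments": {"motion": [{"x": 0,"y": 0,"z": 1.5,"jaw": 8.8},{"x": 0,"y": 0,"z": 1.2,"jaw": 8.8},{"x": 0,"y": 0,"z": 0.8,"jaw": 8.8},{"x": 0,"y": 0,"z": 0.3,"jaw": 8.8},{"x": 0,"y": 0,"z": 0,"jaw": 8.8}]}}

```text
schema error: expected keys x, y, z, rx, ry, rz, jaw
```

Run:
```python
from h import *
s=snapshot('side');save(s,'side1.png')
s=get_state();print(s['clock'],s['tool_pos'],s['eef_rot'],s['contact_force'])
```

```text
2.2 [ 0.59141855 -0.15468034  0.24984225] [ 0.78504731  0.61942126 -0.00138473  0.00401226] [ 3.11242977 -5.5634438   0.43529709]
```

View pics/side1.png

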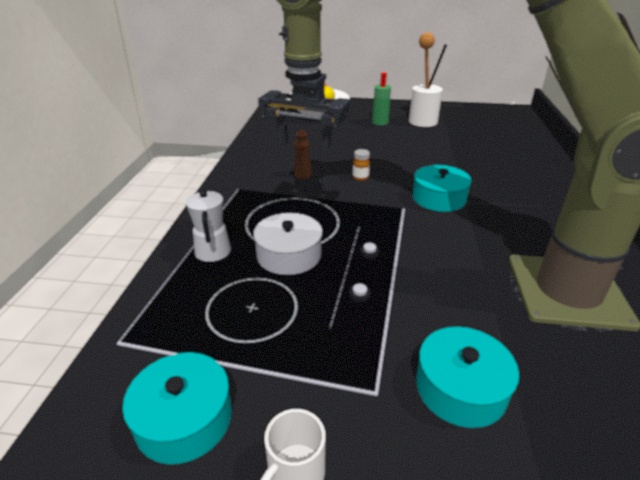

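The side view shows the gripper still high at (303,100) because the rows were refused: every key is required. The scene is unchanged, with the pot at (288,240). Sending the descent again.

Request:
{"name": "send_rows", "arguments": {"motion": [{"x": 0,"y": 0,"z": 4,"rx": 0,"ry": 0,"rz": 0,"jaw": 8.8},{"x": 0,"y": 0,"z": 4,"rx": 0,"ry": 0,"rz": 0,"jaw": 8.8},{"x": 0,"y": 0,"z": 4,"rx": 0,"ry": 0,"rz": 0,"jaw": 8.8},{"x": 0,"y": 0,"z": 3,"rx": 0,"ry": 0,"rz": 0,"jaw": 8.8},{"x": 0,"y": 0,"z": 2,"rx": 0,"ry": 0,"rz": 0,"jaw": 8.8}]}}

```text
clock: 2.7
tool_pos: [0.5885, -0.1427, 0.077]
eef_rot: [0.78, 0.625, -0.001, -0.002]
contact_force: [-0.3, -0.1, 0.2]
opening: 1.0
finger_force: 0.0
```

Request:
{"name": "send_rows", "arguments": {"motion": [{"x": 0,"y": 0,"z": 1.5,"rx": 0,"ry": 0,"rz": 0,"jaw": 8.8},{"x": 0,"y": 0,"z": 1.2,"rx": 0,"ry": 0,"rz": 0,"jaw": 8.8},{"x": 0,"y": 0,"z": 0.8,"rx": 0,"ry": 0,"rz": 0,"jaw": 8.8},{"x": 0,"y": 0,"z": 0.3,"rx": 0,"ry": 0,"rz": 0,"jaw": 8.8},{"x": 0,"y": 0,"z": 0,"rx": 0,"ry": 0,"rz": 0,"jaw": 8.8}]}}

```text
clock: 3.2
tool_pos: [0.5902, -0.1435, 0.0419]
eef_rot: [0.78, 0.625, 0.0, 0.0]
contact_force: [0.2, -0.5, 0.4]
opening: 1.0
finger_force: 0.0
```

Run:
```python
from h import *
t=snapshot('top');save(t,'top1.png');s=snapshot('side');save(s,'side2.png')
s=get_state();print(s['clock'],s['tool_pos'],s['eef_rot'],s['contact_force'])
```

```text
3.3 [ 0.59052021 -0.14360908  0.04240985] [7.80457954e-01 6.25207896e-01 4.41030595e-04 5.23224726e-04] [ 0.28011835 -0.03945804  0.38515833]
```

View pics/side2.png

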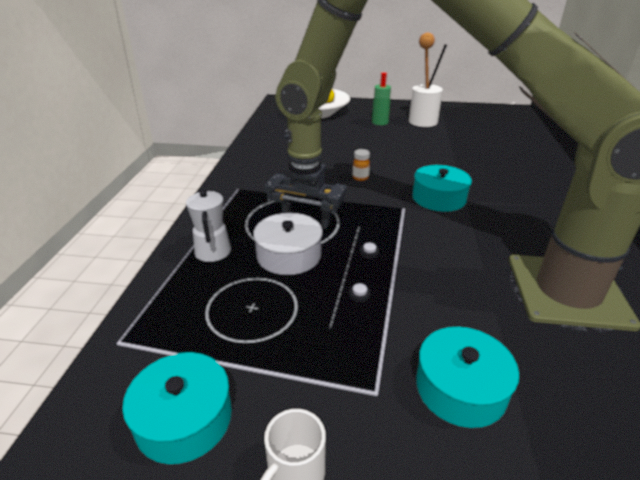

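The fingers are straddling behind the pot, with the gripper at (305,190) and the pot at (288,240) untouched. Starting the push along tool x.

Request:
{"name": "send_rows", "arguments": {"motion": [{"x": 0.7,"y": 0,"z": 0,"rx": 0,"ry": 0,"rz": 0,"jaw": 8.8},{"x": 0.8,"y": 0,"z": 0,"rx": 0,"ry": 0,"rz": 0,"jaw": 8.8},{"x": 0.8,"y": 0,"z": 0,"rx": 0,"ry": 0,"rz": 0,"jaw": 8.8},{"x": 0.8,"y": 0,"z": 0,"rx": 0,"ry": 0,"rz": 0,"jaw": 8.8},{"x": 0.7,"y": 0,"z": 0,"rx": 0,"ry": 0,"rz": 0,"jaw": 8.8}]}}

```text
clock: 3.8
tool_pos: [0.5988, -0.1065, 0.0419]
eef_rot: [0.781, 0.625, -0.0, 0.001]
contact_force: [0.9, -4.2, -0.9]
opening: 0.997
finger_force: 1.9
```

Request:
{"name": "send_rows", "arguments": {"motion": [{"x": 0.7,"y": 0,"z": 0,"rx": 0,"ry": 0,"rz": 0,"jaw": 8.8},{"x": 0.8,"y": 0,"z": 0,"rx": 0,"ry": 0,"rz": 0,"jaw": 8.8},{"x": 0.8,"y": 0,"z": 0,"rx": 0,"ry": 0,"rz": 0,"jaw": 8.8},{"x": 0.8,"y": 0,"z": 0,"rx": 0,"ry": 0,"rz": 0,"jaw": 8.8},{"x": 0.8,"y": 0,"z": 0,"rx": 0,"ry": 0,"rz": 0,"jaw": 8.8}]}}

```text
clock: 4.3
tool_pos: [0.6064, -0.069, 0.0417]
eef_rot: [0.781, 0.625, -0.001, 0.0]
contact_force: [-0.6, -5.9, 0.2]
opening: 0.997
finger_force: 2.3
```

Run:
```python
from h import *
t=snapshot('top');save(t,'top2.png')
s=get_state();print(s['clock'],s['tool_pos'],s['eef_rot'],s['contact_force'],lid(t))
```

```text
4.35 [ 0.60693553 -0.06657978  0.04168137] [ 7.80070913e-01  6.25691031e-01  1.05192865e-04 -3.04645520e-04] [-0.41006046 -4.05271322  1.76162956] [([0.6377, 0.0261], 0.0545, 631.2701416015625, 15.477733612060547, 74.30194091796875)]
```

View pics/top2.png

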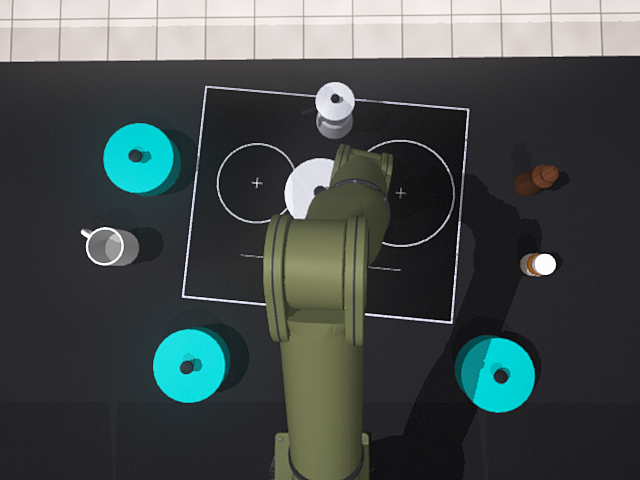

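The top view shows the pot cradled and moving, with its lid at (318,190) and the arm covering its right part. The bystanders have not moved. Continuing the push.

Request:
{"name": "send_rows", "arguments": {"motion": [{"x": 0.9,"y": 0,"z": 0,"rx": 0,"ry": 0,"rz": 0,"jaw": 8.8},{"x": 1,"y": 0,"z": 0,"rx": 0,"ry": 0,"rz": 0,"jaw": 8.8},{"x": 1,"y": 0,"z": 0,"rx": 0,"ry": 0,"rz": 0,"jaw": 8.8},{"x": 1,"y": 0,"z": 0,"rx": 0,"ry": 0,"rz": 0,"jaw": 8.8},{"x": 1,"y": 0,"z": 0,"rx": 0,"ry": 0,"rz": 0,"jaw": 8.8}]}}

```text
clock: 4.85
tool_pos: [0.617, -0.0213, 0.0417]
eef_rot: [0.781, 0.625, -0.001, 0.0]
contact_force: [-1.4, -5.8, 0.9]
opening: 1.003
finger_force: 2.4
```

Request:
{"name": "send_rows", "arguments": {"motion": [{"x": 1,"y": 0,"z": 0,"rx": 0,"ry": 0,"rz": 0,"jaw": 8.8},{"x": 1,"y": 0,"z": 0,"rx": 0,"ry": 0,"rz": 0,"jaw": 8.8},{"x": 1,"y": 0,"z": 0,"rx": 0,"ry": 0,"rz": 0,"jaw": 8.8},{"x": 1,"y": 0,"z": 0,"rx": 0,"ry": 0,"rz": 0,"jaw": 8.8},{"x": 0.8,"y": 0,"z": 0,"rx": 0,"ry": 0,"rz": 0,"jaw": 8.8}]}}

```text
clock: 5.35
tool_pos: [0.6275, 0.0259, 0.0417]
eef_rot: [0.781, 0.625, -0.001, 0.0]
contact_force: [-0.8, -5.1, 1.1]
opening: 0.999
finger_force: 2.5
```

```bash
cat >> h.py <<'E'
from scipy.optimize import least_squares
def arc(s,zl=0.075,r=0.077):
    "robust fit of known-radius circle to the lid's visible edge"
    im=s['img'].astype(int); m=((im.min(2)>130)&(im.max(2)-im.min(2)<40)).astype(np.uint8)
    m=cv2.morphologyEx(m,cv2.MORPH_OPEN,np.ones((7,7))); m[:130]=0
    c=max(cv2.findContours(m,cv2.RETR_EXTERNAL,cv2.CHAIN_APPROX_NONE)[0],key=cv2.contourArea)
    P=np.array([onz(s,u,v,zl) for u,v in c[:,0]]); x0=P[:,0].mean(),P[:,1].max()-r
    f=lambda x:np.hypot(*(P-x).T)-r
    o=least_squares(f,x0,loss='cauchy',f_scale=.001); return o.x, (np.abs(f(o.x))<.002).sum(),len(P)
E
python3 - <<'E'
from h import *
t=snapshot('top');save(t,'top3.png')
s=get_state();p=s['tool_pos'];h=Ro.from_quat(s['eef_rot']).apply([1,0,0])[:2];print(s['clock'],p,s['eef_rot'],s['contact_force'],arc(t),p[:2]+.072*h)
E
```

```text
5.4 [0.62794535 0.02820434 0.04166295] [ 7.80018539e-01  6.25756256e-01  1.29397106e-04 -4.12960236e-04] [-1.05738399 -2.87402062  1.74940053] (array([0.64180546, 0.0948818 ]), np.int64(46), 95) [0.64355914 0.09849094]
```

Request:
{"name": "send_rows", "arguments": {"motion": [{"x": 0.6,"y": 0,"z": 0,"rx": 0,"ry": 0,"rz": 0,"jaw": 8.8},{"x": 0.6,"y": 0.1,"z": 0,"rx": 0,"ry": 0,"rz": 0,"jaw": 8.8},{"x": 0.6,"y": 0.1,"z": 0,"rx": 0,"ry": 0,"rz": 0,"jaw": 8.8},{"x": 0.6,"y": 0,"z": 0,"rx": 0,"ry": 0,"rz": 0,"jaw": 8.8},{"x": 0.6,"y": 0,"z": 0,"rx": 0,"ry": 0,"rz": 0,"jaw": 8.8}]}}

```text
clock: 5.9
tool_pos: [0.6358, 0.0539, 0.0416]
eef_rot: [0.781, 0.625, -0.001, 0.0]
contact_force: [-0.7, -5.0, 1.3]
opening: 1.0
finger_force: 2.6
```

Request:
{"name": "send_rows", "arguments": {"motion": [{"x": 0.6,"y": 0.1,"z": 0,"rx": 0,"ry": 0,"rz": 0,"jaw": 8.8},{"x": 0.5,"y": 0,"z": 0,"rx": 0,"ry": 0,"rz": 0,"jaw": 8.8},{"x": 0.4,"y": 0,"z": 0,"rx": 0,"ry": 0,"rz": 0,"jaw": 8.8},{"x": 0.2,"y": 0,"z": 0,"rx": 0,"ry": 0,"rz": 0,"jaw": 8.8},{"x": 0,"y": 0,"z": 0,"rx": 0,"ry": 0,"rz": 0,"jaw": 8.8}]}}

```text
clock: 6.4
tool_pos: [0.6407, 0.0712, 0.0416]
eef_rot: [0.781, 0.625, -0.001, -0.0]
contact_force: [-0.8, -2.8, 2.2]
opening: 0.997
finger_force: 2.1
```

Run:
```python
from h import *
t=snapshot('top');save(t,'top4.png')
s=get_state();p=s['tool_pos'];h=Ro.from_quat(s['eef_rot']).apply([1,0,0])[:2];print(s['clock'],p,s['eef_rot'],s['contact_force'],arc(t),p[:2]+.07*h)
```

```text
6.45 [0.64066468 0.07116126 0.04161236] [ 7.80525667e-01  6.25123530e-01 -4.87945948e-04 -1.31963454e-04] [-1.55398606 -4.19583052  2.54248676] (array([0.4936039 , 0.38336739]), np.int64(17), 65) [0.65595552 0.13947076]
```

View pics/top4.png

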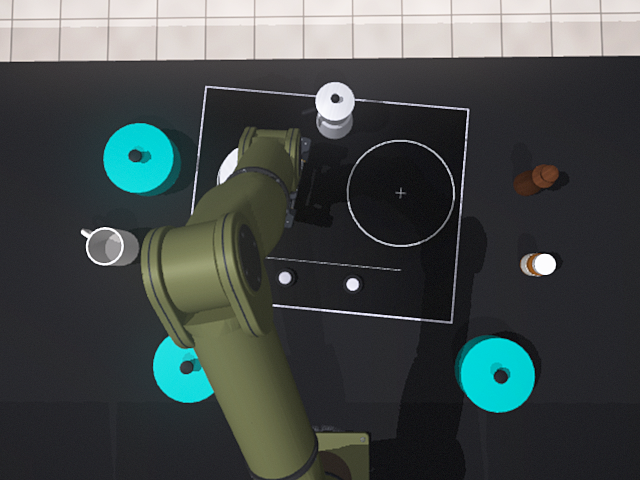

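The pot is mostly hidden, with only its lid edge at (228,165) showing. Kinematics put it about 7 mm short, so I'll push 6 mm more, back straight off and check.

Request:
{"name": "send_rows", "arguments": {"motion": [{"x": 0.3,"y": 0,"z": 0,"rx": 0,"ry": 0,"rz": 0,"jaw": 8.8},{"x": 0.3,"y": 0,"z": 0,"rx": 0,"ry": 0,"rz": 0,"jaw": 8.8},{"x": 0,"y": 0,"z": 0,"rx": 0,"ry": 0,"rz": 0,"jaw": 8.8},{"x": 0,"y": 0,"z": 0,"rx": 0,"ry": 0,"rz": 0,"jaw": 8.8},{"x": -0.5,"y": 0,"z": 0,"rx": 0,"ry": 0,"rz": 0,"jaw": 8.8}]}}

```text
clock: 6.95
tool_pos: [0.6416, 0.0746, 0.0416]
eef_rot: [0.78, 0.626, 0.001, -0.001]
contact_force: [0.1, 1.1, 0.3]
opening: 0.997
finger_force: 0.0
```

Request:
{"name": "send_rows", "arguments": {"motion": [{"x": -1,"y": 0,"z": 0,"rx": 0,"ry": 0,"rz": 0,"jaw": 8.8},{"x": -2,"y": 0,"z": 0,"rx": 0,"ry": 0,"rz": 0,"jaw": 8.8},{"x": -3,"y": 0,"z": 0,"rx": 0,"ry": 0,"rz": 0,"jaw": 8.8},{"x": -3,"y": 0,"z": 0,"rx": 0,"ry": 0,"rz": 0,"jaw": 8.8},{"x": -2,"y": 0,"z": -2,"rx": 0,"ry": 0,"rz": 0,"jaw": 8.8}]}}

```text
clock: 7.45
tool_pos: [0.6148, -0.0372, 0.0599]
eef_rot: [0.781, 0.624, -0.002, -0.001]
contact_force: [0.5, -0.9, 0.9]
opening: 1.004
finger_force: 0.0
```

Request:
{"name": "send_rows", "arguments": {"motion": [{"x": 0,"y": 0,"z": -4,"rx": 0,"ry": 0,"rz": 0,"jaw": 6},{"x": 0,"y": 0,"z": -4,"rx": 0,"ry": 0,"rz": 0,"jaw": 4},{"x": 0,"y": 0,"z": -4,"rx": 0,"ry": 0,"rz": 0,"jaw": 2},{"x": 0,"y": -2,"z": -2,"rx": 0,"ry": 0,"rz": 0,"jaw": 0},{"x": 0,"y": -2,"z": 0,"rx": 0,"ry": 0,"rz": 0,"jaw": 0}]}}

```text
clock: 7.95
tool_pos: [0.5803, -0.0261, 0.2051]
eef_rot: [0.78, 0.625, 0.003, 0.002]
contact_force: [-1.3, 0.6, -0.0]
opening: 0.57
finger_force: 0.0
```

Run:
```python
from h import *
t=snapshot('top');save(t,'top5.png')
s=get_state();print(s['clock'],s['tool_pos'],s['opening'],s['contact_force'],lid(t),arc(t))
```

```text
8.0 [ 0.57503554 -0.024915    0.20330493] 0.5270745946345824 [-5.80407309  0.42212201  0.43712561] [([0.6576, 0.1472], 0.0759, 658.65234375, 148.57452392578125, 78.74984741210938)] (array([0.6576141 , 0.14725027]), np.int64(187), 205)
```

View pics/top5.png

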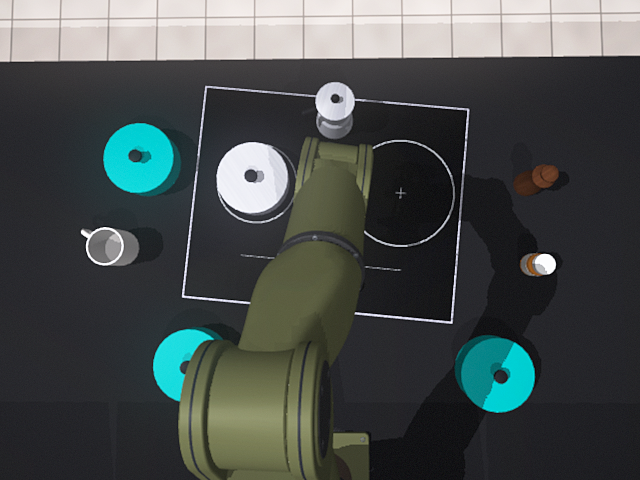

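The pot stands about 1 mm from the ring centre (lid at (253,178), offset by parallax), and everything else is in place. Next is the left button, with closed fingers.

Run:
```python
from h import *
plan([.442,.0805,.09],77.2,5)
```

```text
[ 1.48 -3.05  2.27] [-0.    -0.     0.001]
[ 1.47 -3.05  2.27] [-0.    -0.     0.001]
[ 1.47 -3.06  2.27] [-0.    -0.     0.001]
[ 1.47 -3.06  2.27] [-0.    -0.     0.001]
[ 1.47 -3.06  2.27] [-0.    -0.     0.001]
```

Request:
{"name": "send_rows", "arguments": {"motion": [{"x": 1.5,"y": -3,"z": 2.3,"rx": 0,"ry": 0,"rz": 0,"jaw": 0},{"x": 1.5,"y": -3,"z": 2.3,"rx": 0,"ry": 0,"rz": 0,"jaw": 0},{"x": 1.5,"y": -3,"z": 2.3,"rx": 0,"ry": 0,"rz": 0,"jaw": 0},{"x": 1.5,"y": -3,"z": 2.3,"rx": 0,"ry": 0,"rz": 0,"jaw": 0},{"x": 1.5,"y": -3,"z": 2.3,"rx": 0,"ry": 0,"rz": 0,"jaw": 0}]}}

```text
clock: 8.5
tool_pos: [0.4478, 0.0808, 0.0861]
eef_rot: [0.78, 0.625, 0.001, 0.0]
contact_force: [-0.8, 0.7, -1.2]
opening: 0.071
finger_force: 0.0
```

Request:
{"name": "send_rows", "arguments": {"motion": [{"x": 0,"y": 0,"z": 0,"rx": 0,"ry": 0,"rz": 0,"jaw": 0},{"x": 0,"y": 0,"z": 0,"rx": 0,"ry": 0,"rz": 0,"jaw": 0},{"x": 0,"y": 0,"z": 0,"rx": 0,"ry": 0,"rz": 0,"jaw": 0},{"x": 0,"y": 0,"z": 0,"rx": 0,"ry": 0,"rz": 0,"jaw": 0},{"x": 0,"y": 0,"z": 0,"rx": 0,"ry": 0,"rz": 0,"jaw": 0}]}}

```text
clock: 9.0
tool_pos: [0.4494, 0.0793, 0.0872]
eef_rot: [0.781, 0.625, 0.001, 0.001]
contact_force: [-0.9, -0.4, 0.2]
opening: 0.006
finger_force: 0.0
```

Run:
```python
from h import *
s=get_state();print(s['clock'],s['tool_pos'],s['opening'],s['contact_force'])
plan([.442,.0805,.045],77.2,5)
```

```text
9.0 [0.44944292 0.07925347 0.08719467] 0.0059114615188034314 [-0.88272156 -0.43002407  0.20276026]
[-0.01 -0.15  0.84] [ 0. -0.  0.]
[-0.01 -0.15  0.84] [ 0. -0.  0.]
[-0.01 -0.15  0.84] [ 0. -0.  0.]
[-0.01 -0.15  0.84] [ 0. -0.  0.]
[-0.01 -0.15  0.84] [ 0. -0.  0.]
```

Request:
{"name": "send_rows", "arguments": {"motion": [{"x": 0,"y": -0.2,"z": 0.9,"rx": 0,"ry": 0,"rz": 0,"jaw": 0},{"x": 0,"y": -0.2,"z": 0.9,"rx": 0,"ry": 0,"rz": 0,"jaw": 0},{"x": 0,"y": -0.2,"z": 0.9,"rx": 0,"ry": 0,"rz": 0,"jaw": 0},{"x": 0,"y": -0.15,"z": 0.9,"rx": 0,"ry": 0,"rz": 0,"jaw": 0},{"x": 0,"y": 0,"z": 0.6,"rx": 0,"ry": 0,"rz": 0,"jaw": 0}]}}

```text
clock: 9.5
tool_pos: [0.4408, 0.0816, 0.0444]
eef_rot: [0.78, 0.625, -0.002, -0.001]
contact_force: [0.9, 1.0, 0.8]
opening: 0.006
finger_force: 0.0
```

Request:
{"name": "send_rows", "arguments": {"motion": [{"x": 0,"y": 0,"z": 0.3,"rx": 0,"ry": 0,"rz": 0,"jaw": 0},{"x": 0,"y": 0,"z": 0.3,"rx": 0,"ry": 0,"rz": 0,"jaw": 0},{"x": 0,"y": 0,"z": 0.2,"rx": 0,"ry": 0,"rz": 0,"jaw": 0},{"x": 0,"y": 0,"z": 0.2,"rx": 0,"ry": 0,"rz": 0,"jaw": 0},{"x": 0,"y": 0,"z": 0,"rx": 0,"ry": 0,"rz": 0,"jaw": 0}]}}

```text
clock: 10.0
tool_pos: [0.4416, 0.0816, 0.037]
eef_rot: [0.78, 0.625, -0.003, -0.001]
contact_force: [-1.9, -0.9, 2.5]
opening: 0.005
finger_force: 1.4
```

Request:
{"name": "send_rows", "arguments": {"motion": [{"x": 0,"y": 0,"z": 0.2,"rx": 0,"ry": 0,"rz": 0,"jaw": 0},{"x": 0,"y": 0,"z": 0.2,"rx": 0,"ry": 0,"rz": 0,"jaw": 0},{"x": 0,"y": 0,"z": 0.1,"rx": 0,"ry": 0,"rz": 0,"jaw": 0},{"x": 0,"y": 0,"z": 0,"rx": 0,"ry": 0,"rz": 0,"jaw": 0},{"x": 0,"y": 0,"z": 0,"rx": 0,"ry": 0,"rz": 0,"jaw": 0}]}}

```text
clock: 10.5
tool_pos: [0.4418, 0.0817, 0.0351]
eef_rot: [0.781, 0.625, -0.003, -0.003]
contact_force: [-5.5, -1.1, 22.6]
opening: 0.003
finger_force: 11.4
```

The force rose to 22 N, so the button is fully in and against its stop. Letting go and rising.

Request:
{"name": "send_rows", "arguments": {"motion": [{"x": 0,"y": 0,"z": -0.6,"rx": 0,"ry": 0,"rz": 0,"jaw": 0},{"x": 0,"y": 0,"z": -1,"rx": 0,"ry": 0,"rz": 0,"jaw": 0},{"x": 0,"y": 0,"z": -2,"rx": 0,"ry": 0,"rz": 0,"jaw": 0},{"x": 0,"y": 0,"z": -3,"rx": 0,"ry": 0,"rz": 0,"jaw": 0},{"x": 0,"y": 0,"z": -3,"rx": 0,"ry": 0,"rz": 0,"jaw": 0}]}}

```text
clock: 11.0
tool_pos: [0.4444, 0.0822, 0.1305]
eef_rot: [0.781, 0.625, -0.003, -0.002]
contact_force: [0.4, 1.2, 0.1]
opening: 0.006
finger_force: 0.0
```

Request:
{"name": "send_rows", "arguments": {"motion": [{"x": 0,"y": 0,"z": -1,"rx": 0,"ry": 0,"rz": 0,"jaw": 0},{"x": 0,"y": 0,"z": 0,"rx": 0,"ry": 0,"rz": 0,"jaw": 0},{"x": 0,"y": 0,"z": 0,"rx": 0,"ry": 0,"rz": 0,"jaw": 0},{"x": 0,"y": 0,"z": 0,"rx": 0,"ry": 0,"rz": 0,"jaw": 0},{"x": 0,"y": 0,"z": 0,"rx": 0,"ry": 0,"rz": 0,"jaw": 0}]}}

```text
clock: 11.5
tool_pos: [0.4439, 0.0821, 0.139]
eef_rot: [0.781, 0.625, -0.003, -0.002]
contact_force: [0.6, 0.1, -0.2]
opening: 0.002
finger_force: 0.0
```

Run:
```python
from h import *
t=snapshot('side');save(t,'side6.png')
s=get_state();print(s['clock'],s['tool_pos'],s['contact_force'],arc(snapshot('top')))
```

```text
11.55 [0.44402407 0.08201081 0.13912708] [-0.16671674  0.30837709 -0.07757389] (array([0.6577176 , 0.14729478]), np.int64(180), 205)
```

View pics/side6.png

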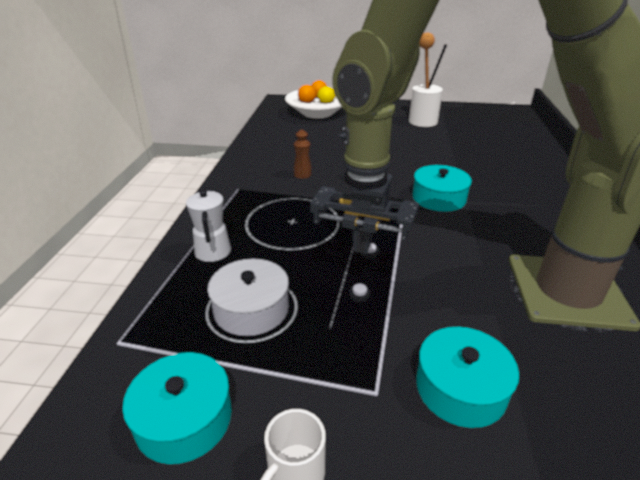

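The side view shows the pot inside the small ring at (249,300), the left button out again at (360,290), and the gripper clear at (365,220). Handing the job in.

```bash
python3 -c "
from plant import *
print(finish_job())"
```

```text
the job is handed in; nothing more can be done
None
```

I handed the job in with the steel pot about 1 mm from the small ring's centre by the top camera, and the left button pressed to its stop and released; the judge returned no verdict.

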